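Tuck a second well plate under the shaker's weighted hold-down arm

ROBOT

A 6-joint arm with a two-finger parallel gripper is mounted at the origin on a cart in front of the work surface, level with it; the furniture and walls round the work are solid. World frame = base frame: x ahead of the robot, y to its left, z up, the work surface at z = 0. Lengths are in m, angles in rad, forces in N, time in s.
With the tool pointing down it reaches from about 0.375 to 0.975 m from the base axis. Payload 3.8 kg.
Tool frame: the origin (TCP) lies at the very end of the fingers, on their centre line; the grasp point (between the pads) lies 19 mm behind it; z points along the fingers, y is the line along which they close (so a half turn about z gives the same grasp; the last joint's range is limited). The gripper opens to 85 mm and grips with 20 to 120 N. Pads are 22 mm wide; open, the fingers measure 114 mm over their backs; the gripper's body (76 mm by 85 mm) begins 54 mm behind the grasp point. The pads swing forward as they close: fully open they stand 13 mm farther back than shut.
Start: joints at [-1.263, 0.264, 1.604, -0, 1.274, -0.037], TCP at [0.228, -0.635, 0.231] pointing down, gripper open.
Joint ranges: [-2.63, 2.63], [-0.94, 2.18], [0.31, 2.57], [-1.31, 4.45], [0, 2.66], [-2.55, 2.55]. Speed limits (rad/s): [2.57, 2.57, 3.14, 3.14, 3.14, 3.14].

INTERFACE

Orientations are given as a rotation vector (axis times angle).
In Python, from workcell import monitor, viewer, job gives the robot as it stands. The module is installed in compiled form; this text tells all that it offers.
- The arm moves only by the tool step_arm, never from a script. Its argument "series" is one flat list of numbers, 4 for each row, row after row: the shift along the tool's x, y, z in m, then the turn about the tool's z in rad. A call has 1 to 8 rows; each row is the pose to reach, as a shift and turn from the pose commanded when the call began, along the tool's axes at that moment; what a row does not reach only later rows make up. A row lasts 1/8 s, in which the tool goes at most 62.5 mm and 10.7 degrees, less where a joint would pass 70% of its speed; a pose out of reach is approached as far as the arm can. A call with a gripper value outside its range is refused whole. "gripper" is the opening, from 0 (shut) to 1 (fully open), set as the call begins (left out, the last holds). The fingers move at their own pace and stop on an object; "newtons" is the grip in N (left out, the last holds). Time passes only in rows, so rows that repeat a pose let the fingers close. It gives the time, the measured TCP pose, the force, the opening and the grip force at its end, in the units of the state.
- monitor.read_state(): the state, without advancing time (a new reading comes with each control period).
- viewer.read_camera(name): name is "side" or "top" or "wrist"; returns a dict with "image" (420x560x3 uint8, red, green, blue), "intrinsics" (3x3 intrinsics, pixels), "T" (4x4, takes a point from camera to world coordinates); the wrist camera has in their place "hand_eye" (4x4, takes a point from camera to tool coordinates, whose origin is the TCP and whose axes are the flange's). Camera axes: x right, y up, looking along -z (the intrinsics and any distortion apply to the point x, -y, -z); pixel columns grow to the right and rows downward; lengths in m; the calibration is good to about 2 mm. A picture is of the moment at which its call begins: read the wrist's pose just before it. There is no depth.
- job.finish_job(): hands the job in; it is judged then, once.
Trained networks look in a picture, given as the dict that the camera call returned (one of the last four; its "shot" number tells which), for a name from the list of things; names that differ only in an ending like _2 or _b are one class to them, and where a whole thing is asked for, a point or a joint stands for the part that bears it (a point fixed in the world has none). Each returns a list of dicts, best first, with "score" (0 to 1); they miss things now and then, are a little off and sometimes report something else, mostly with a low value. They report only what shows in the picture. A call takes as long as a camera call. They do not tell look-alikes from the thing itself.
- viewer.boxes_of(picture, label): "extent" ([centre column, centre row, width, height] in pixels, round what is visible of it).
- viewer.spot_point(picture, label): "point" ([column, row] in pixels: a listed point, or the origin of a listed thing).
The state is a dict: "time": time; "q": joint angles; "joint_vel": joint speeds; "joint_torque": joint torques, N m; "tool_pos": TCP position; "tcp_rot": TCP orientation; "wrist_force": force on the tool from outside, world axes, zero at the start; "torque": the same for the moment, N m; "width": opening from 0.0 (shut) to 1.0 (fully open); "grip_force": force on a finger pad.
Only numpy, scipy, OpenCV 4.12 (cv2) and the standard library are available. Lean on these libraries where they do the work, as an engineer would, in place of code of your own. Each camera call takes 0.05 s, during which the arm holds its last target. There are 200 camera calls.

TASK

A well plate already lies in the shaker's pocket under the weighted hold-down arm. Slide the loose 12-well plate between the guide rails and under the arm's turned-up nose so that it lies flat and square on top of the first plate with the arm's roller resting on it, and press it gently home until you feel the sprung bumper at the back push back clearly (about 8 N; do not ram it), keeping it pressed for a moment. Then leave it there and do not upset the bottle, the beaker or the petri dish beside the shaker.

Things in the scene. Friction and masses are not known exactly. Their poses are not given: they have to be found in the camera images.
- platform: Shaker, fixed to the bench: white housing, black smooth plastic deck, 410 x 250 mm. Axes: x from the loading side (robot's side) to the hinge side, y left, z up. Origin at bench level where the flat loading deck ends and the pocket begins; deck: top at z = 50 mm, x = -200 to 0, y = +-125. All mm coordinates in these notes are in this frame.
- rail_mouth (a point): Deck-level point midway between the near ends of the two parallel guide rails (x = -30). The rails are 6 mm thick, 12 mm tall above the deck, run from x = -30 to 120 with inner faces at y = +-68, and flare out toward the loading side to about y = +-95 at x = -75.
- pocket (a point): Centre of the pocket's floor (x = 46, z = 35). The pocket is 92 x 134 mm (x = 0 to 92), 15 mm deep. The first plate fills it and its top lies about 0.6 mm below the deck, so a plate slides straight from the deck onto it. Behind the pocket (x over 92) is a flat land at z = 47.
- plate_12: The loose clear 12-well plate to be tucked in: a shallow box 86 (its x) x 128 (its y) x 20 mm high, about 60 g; origin at the centre of its underside. It starts flat on the loading deck, turned by up to 0.35 rad either way, its long sides roughly across the platform. Too wide to grasp; push it by its sides.
- plate_96: The first plate, clear, slick, 96 wells, 86 x 128 x 14 mm, loose in the pocket under the arm; origin at the centre of its underside. It stays there.
- hold_weight (a point): Centre of the top of the round weight (38 mm wide, dark steel) on the arm: x = 95, 66 mm above the deck with the arm down, about 85 mm when raised on the 12-well plate. The arm is a 28 mm wide steel bar reaching from its hinge axis (across the platform at x = 175, z = 93; its two cheeks reach z = 109) toward the loading side.
- hold_nose (a point): Tip of the arm's turned-up nose, middle of its lower edge: a steel ramp 36 mm wide that rises from the roller at 30 degrees, polished and slippery, toward the loading side. Arm down: at x = 34, z = 77 (27 mm above the deck).
- hold_roller (a point): Lowest point of the arm's roller (12 mm diameter, 36 mm long, across the platform), at x = 85; z = 49 with the arm down, about 70 with the roller on the 12-well plate. The arm falls by its own weight (1.5 to 3 N here). Pushing a plate in under the nose takes some 2 to 10 N, after that the rubbing drag is a few N.
- stop_block: Steel stop block fixed on the platform behind the roller, its face at x = 150 (its origin coincides with the platform's). It carries a sprung bumper: two round rubber pads, 13 mm diameter, at y = +-35, 9 mm above the deck, facing the loading side. Pushed, the bumper gives 1 mm for each 2 N, bottoms after 8 mm (16 N) and springs back.
- bumper_line (a point): A fixed reference point, not the bumper itself: x = 115, y = 0, z = 59. The bumper's setting differs every time and is not reported: its pad faces stand anywhere from x = 93 to x = 115, so the plate's centre comes home between x = 50 and 72. It has to be felt.
- media_bottle: Bystander: 100 ml bottle with blue cap, 56 mm diameter, 105 mm tall, on the bench left of the platform; origin at the centre of its underside.
- beaker: Bystander: small clear beaker, 60 mm wide, 70 mm tall, on the bench right of the platform; origin at the centre of its underside.
- petri_dish: Bystander: petri dish, 89 mm diameter, 15 mm high, on the bench right of the platform; origin at the centre of its underside.
Mind the look-alikes: they are no part of the job. What is shaped like the plate_96 but purple is not meant.

How it is judged:
By the outcome, as a careful person would: the job done as asked, in the order asked, and still so for the second after the job is handed in, with the robot touching nothing.
It also fails if it takes over 45 s, if anything falls off the work surface, if the arm or the gripper's body presses on something with over 40 N, if the wrist force passes 120 N, or if a joint passes its speed limit or range.

## Working session

There is one attempt and no reset: what is moved stays moved. The work goes in short steps, Python scripts to look and compute and a tool call to move; the robot and the scene stay as the last step left them, time stands still between calls to the robot, and variables do not carry over. Pictures are saved under pics/ and viewed, at most 13 in all, crops included, and the job is handed in when it is done.

Besides the shell and the picture viewer there is one more tool, called after "Emit:" as name(argument=value, ...) on one line, values as JSON. step_arm: Moves the arm, as the interface text tells. Its arguments: {"type":"object","properties":{"series":{"type":"array"},"gripper":{"type":"number"},"newtons":{"type":"number"}},"required":["series"]}

```bash
mkdir -p pics; cat > h.py <<'E'
import numpy as np, cv2
from workcell import monitor, viewer, job
from scipy.spatial.transform import Rotation as R
def ray(p,uv,T=None):
    K=np.array(p["intrinsics"]);T=np.array(p["T"]) if T is None else T
    d=np.linalg.inv(K)@[uv[0],uv[1],1]; d=np.array([d[0],-d[1],-d[2]])
    return T[:3,3],T[:3,:3]@d
def onz(p,uv,z,T=None):
    o,d=ray(p,uv,T); return o+d*(z-o[2])/d[2]
def tri(rs):
    A=np.zeros((3,3));b=np.zeros(3)
    for o,d in rs:
        d=d/np.linalg.norm(d);M=np.eye(3)-np.outer(d,d);A+=M;b+=M@o
    return np.linalg.solve(A,b)
E
python3 - <<'E'
from h import *
s=monitor.read_state();print(s["tool_pos"],s["tcp_rot"],s["wrist_force"])
ps={n:viewer.read_camera(n) for n in("side","top")}
for n,p in ps.items():
    cv2.imwrite(f"pics/{n}0.png",p["image"][:,:,::-1]);print(n,p.keys(),np.round(p["T"],3).tolist())
for l in "platform rail_mouth pocket plate_12 plate_96 hold_weight hold_nose hold_roller stop_block bumper_line".split():
    r={}
    for n,p in ps.items():
        d=viewer.spot_point(p,l); print(l,n,[(np.round(x["point"]).tolist(),round(x["score"],2)) for x in d[:3]])
        if d:r[n]=ray(p,d[0]["point"])
    if len(r)==2:print("   ",np.round(tri(r.values()),4))
E
```

```text
[ 0.22794732 -0.63459579  0.22998347] [-3.09289661e+00 -5.38524331e-01  4.51689916e-04] [ 0.97870457  0.44750118 -0.09572865]
side dict_keys(['image', 'intrinsics', 'T', 'shot']) [[0.945, 0.186, -0.269, 0.385], [-0.327, 0.521, -0.789, -0.619], [-0.007, 0.833, 0.553, 0.574], [0.0, 0.0, 0.0, 1.0]]
top dict_keys(['image', 'intrinsics', 'T', 'shot']) [[0.009, 0.998, -0.062, 0.546], [-1.0, 0.009, -0.006, 0.058], [-0.005, 0.062, 0.998, 1.243], [0.0, 0.0, 0.0, 1.0]]
platform side [([282.0, 236.0], 0.6)]
platform top [([276.0, 204.0], 0.93), ([274.0, 212.0], 0.35)]
    [ 0.623   0.0857 -0.0015]
rail_mouth side [([271.0, 222.0], 0.56)]
rail_mouth top [([275.0, 210.0], 0.91)]
    [0.5999 0.0886 0.0451]
pocket side [([300.0, 218.0], 0.88)]
pocket top [([272.0, 185.0], 0.87)]
    [0.67   0.0947 0.0373]
plate_12 side [([300.0, 216.0], 0.74), ([234.0, 235.0], 0.72), ([194.0, 195.0], 0.61)]
plate_12 top [([171.0, 270.0], 0.8), ([285.0, 253.0], 0.68), ([270.0, 187.0], 0.62)]
    [ 0.5829  0.2767 -0.0117]
plate_96 side [([300.0, 216.0], 0.74), ([234.0, 235.0], 0.72), ([194.0, 195.0], 0.61)]
plate_96 top [([171.0, 270.0], 0.8), ([285.0, 253.0], 0.68), ([270.0, 187.0], 0.62)]
    [ 0.5829  0.2767 -0.0117]
hold_weight side [([316.0, 186.0], 0.87)]
hold_weight top [([269.0, 161.0], 0.91)]
    [0.7162 0.1022 0.1141]
hold_nose side [([297.0, 203.0], 0.73), ([232.0, 238.0], 0.7)]
hold_nose top [([272.0, 186.0], 0.77), ([276.0, 184.0], 0.69)]
    [0.6625 0.0934 0.0808]
hold_roller side [([313.0, 212.0], 0.8), ([295.0, 291.0], 0.46)]
hold_roller top [([274.0, 168.0], 0.59)]
    [0.7086 0.0916 0.0483]
stop_block side [([323.0, 207.0], 0.74)]
stop_block top []
bumper_line side [([296.0, 202.0], 0.7), ([285.0, 235.0], 0.55)]
bumper_line top [([270.0, 159.0], 0.55)]
    [0.6981 0.1093 0.0744]
```

```bash
python3 - <<'E'
import cv2
a=cv2.imread("pics/top0.png")[110:330,140:400];cv2.imwrite("pics/tc.png",cv2.resize(a,None,fx=2.7,fy=2.7,interpolation=2))
E
```

```text
(no output)
```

View pics/tc.png

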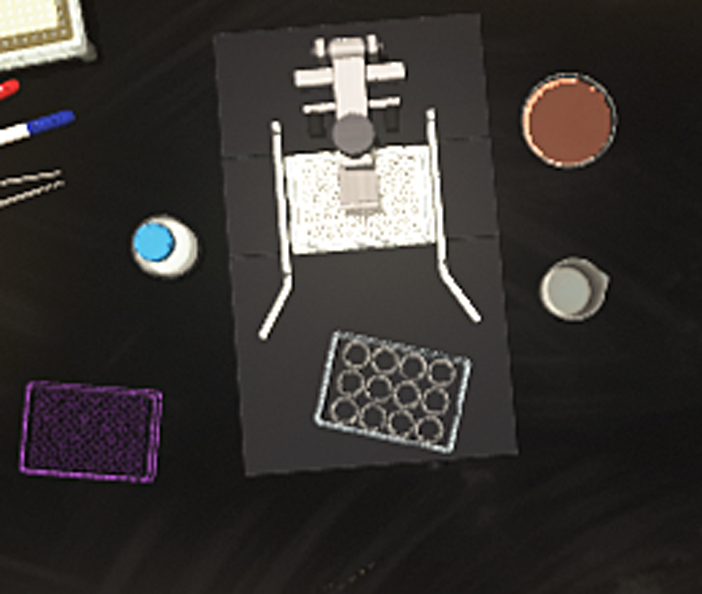

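View pics/side0.png

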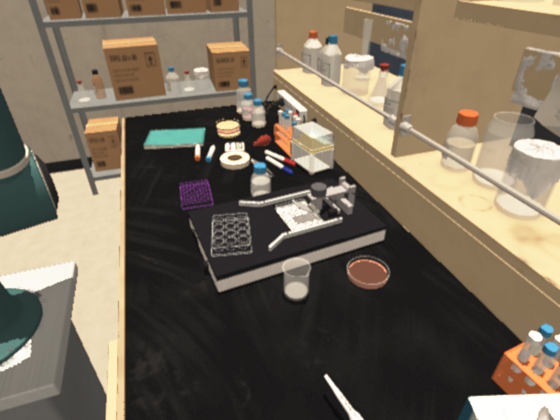

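The top crop shows the clear 12-well plate on the loading deck at about full-image (285,255), the first plate under the arm at (275,185), and the rails, bottle, beaker and dish. There are three plate candidates:
- (171,270) is purple and off the shaker, so it's the decoy.
- (272,186) is the plate in the pocket.
- (285,255) is clear with 12 wells and lies on the deck, so it's the one meant.

```bash
python3 - <<'E'
from h import *
p=viewer.read_camera("top")
g=lambda c,z:np.array([onz(p,(140+(x+.5)/2.7-.5,110+(y+.5)/2.7-.5),z) for x,y in c])
D=g([(215,33),(480,14),(518,455),(246,475)],.05) # far-left far-right near-right near-left
print(np.round(D,4).tolist(),[np.linalg.norm(D[i]-D[(i+1)%4]) for i in range(4)])
L=np.array([[210,125],[210,-125],[-200,-125],[-200,125]])/1000.
c=D[:,:2].mean(0);q=D[:,:2]-c;l=L-L.mean(0)
yaw=np.arctan2((l[:,0]*q[:,1]-l[:,1]*q[:,0]).sum(),(l*q).sum())
Rm=lambda a:np.array([[np.cos(a),-np.sin(a)],[np.sin(a),np.cos(a)]])
o=c-Rm(yaw)@L.mean(0);print("platform",o,yaw)
P=g([(335,332),(470,357),(453,452),(318,425)],.07)
print([np.linalg.norm(P[i]-P[(i+1)%4]) for i in range(4)])
pc=P[:,:2].mean(0);v=(P[0]+P[3]-P[1]-P[2])[:2];a=np.arctan2(-v[0],v[1])
print("plate",pc,a,"in platform",Rm(-yaw)@(pc-o),a-yaw)
for l,z in(("rail_mouth",.05),("pocket",.035),("hold_weight",.116),("hold_roller",.049),("hold_nose",.077)):
    for d in viewer.spot_point(p,l)[:1]:print(l,np.round(1000*(Rm(-yaw)@(onz(p,d["point"],z)[:2]-o))))
    
# bystanders
for l,z in(("media_bottle",0),("beaker",0),("petri_dish",0)):
    for d in viewer.spot_point(p,l)[:1]:print(l,np.round(1000*(Rm(-yaw)@(onz(p,d["point"],z)[:2]-o))))
E
```

```text
[[0.8243, 0.2301, 0.05], [0.8443, -0.0161, 0.05], [0.4377, -0.0528, 0.05], [0.4172, 0.1946, 0.05]] [np.float64(0.2470073993852386), np.float64(0.40817197001360306), np.float64(0.24822954167368078), np.float64(0.40865292878620213)]
platform [0.62591009 0.08850424] 0.08666599542438838
[np.float64(0.12353149696234753), np.float64(0.08620362256845454), np.float64(0.12332253832869312), np.float64(0.08459895656713179)]
plate [0.49514028 0.06058635] -0.17972412329995635 in platform [-0.13269551 -0.01649399] -0.2663901187243447
pocket [43. -2.]
hold_weight [98.  8.]
hold_roller [81. -6.]
hold_nose [38.  5.]
media_bottle [  5. 194.]
beaker [ -40. -184.]
petri_dish [ 102. -199.]
```

```bash
cat >> h.py <<'E'
O=np.array([.6259,.0885]);YAW=.0867
c,s_=np.cos(YAW),np.sin(YAW);RP=np.array([[c,-s_],[s_,c]])
def go(x,y,z,ang):
    "platform target mm, tool-x angle in platform -> tool-axis shift and turn"
    s=monitor.read_state();M=R.from_rotvec(s["tcp_rot"]).as_matrix()
    w=np.r_[O+RP@[x/1000,y/1000],z/1000];d=M.T@(w-s["tool_pos"])
    a=np.arctan2(M[1,0],M[0,0]);t=-((ang+YAW-a+np.pi)%(2*np.pi)-np.pi)
    print("shift",np.round(d,4),"turn",round(t,4))
def where():
    s=monitor.read_state();M=R.from_rotvec(s["tcp_rot"]).as_matrix()
    print("t",round(s["time"],2),"plat",np.round(1000*(RP.T@(np.array(s["tool_pos"][:2])-O)),1),"z",round(1000*s["tool_pos"][2],1),"ang",round(np.arctan2(M[1,0],M[0,0])-YAW,4),"F",np.round(RP.T@s["wrist_force"][:2],2),round(s["wrist_force"][2],2),"w",round(s["width"],3))
E
python3 -c "
from h import *
where();go(-138,-116,110,np.pi/2)"
```

```text
t 1.55 plat [-458.9 -686.6] z 231.3 ang 0.2581 F [-0.42  0.23] 0.76 w 1.0
shift [ 0.4559 -0.4698  0.1213] turn -1.3127
```

Emit:
step_arm(series=[0.055, -0.057, 0, -0.16, 0.11, -0.114, 0, -0.33, 0.165, -0.17, 0, -0.5, 0.22, -0.226, 0, -0.66, 0.275, -0.283, 0, -0.83, 0.33, -0.34, 0, -1.0, 0.385, -0.397, 0.02, -1.16, 0.42, -0.433, 0.04, -1.313], gripper=0.55)

```text
time: 2.55
tool_pos: [0.435, -0.1797, 0.213]
tcp_rot: [2.115, 2.319, 0.001]
wrist_force: [1.1, 0.1, 0.1]
width: 0.552
grip_force: 0.0
```

```bash
python3 -c "
from h import *
where();go(-138,-116,100,np.pi/2)"
```

```text
t 2.55 plat [-213.4 -250.7] z 213.0 ang 1.5759 F [ 1.14 -0.05] 0.12 w 0.552
shift [0.1345 0.0758 0.113 ] turn 0.0051
```

Emit:
step_arm(series=[0.04, 0.023, 0.03, 0.005, 0.08, 0.046, 0.06, 0.005, 0.12, 0.068, 0.09, 0.005, 0.1345, 0.076, 0.113, 0.005, 0.1345, 0.076, 0.113, 0.005])

```text
time: 3.18
tool_pos: [0.4964, -0.0394, 0.0972]
tcp_rot: [-2.123, -2.311, 0.004]
wrist_force: [-0.7, -0.7, 0.7]
width: 0.548
grip_force: 0.0
```

```bash
python3 -c "
from h import *
where();go(-138,-116,60,np.pi/2)
p=viewer.read_camera('top');a=p['image'][150:330,180:400,::-1];cv2.imwrite('pics/t2.png',cv2.resize(a,None,fx=3,fy=3,interpolation=2))"
```

```text
t 3.17 plat [-140.1 -116.2] z 97.2 ang 1.5687 F [-0.75 -0.69] 0.71 w 0.548
shift [0.0002 0.0023 0.0372] turn -0.0021
```

View pics/t2.png

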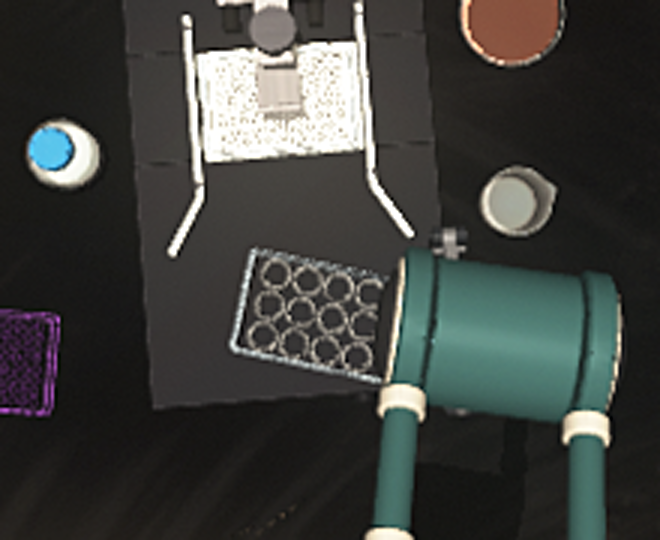

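Emit:
step_arm(series=[0, 0.002, 0.015, 0, 0, 0.002, 0.03, 0, 0, 0.002, 0.041, 0, 0.01, 0.002, 0.041, 0, 0.016, 0.002, 0.041, 0, 0.021, 0.002, 0.041, 0, 0.026, 0.002, 0.041, 0, 0.031, 0.002, 0.041, 0])

```text
time: 4.22
tool_pos: [0.4977, -0.0093, 0.0585]
tcp_rot: [2.128, 2.31, 0.001]
wrist_force: [0.8, 0.1, -0.6]
width: 0.55
grip_force: 0.2
```

```bash
python3 -c "
from h import *
where();go(-138,-75,56,np.pi/2)"
```

```text
t 4.22 plat [-136.2  -86.3] z 58.5 ang 1.5663 F [0.83 0.02] -0.57 w 0.55
shift [ 0.0113 -0.0019  0.0025] turn -0.0045
```

Emit:
step_arm(series=[0.004, 0, 0.002, 0, 0.008, 0, 0.002, 0, 0.011, 0, 0.002, 0, 0.011, 0, 0.002, 0])

```text
time: 4.72
tool_pos: [0.4964, 0.0015, 0.0561]
tcp_rot: [-2.128, -2.311, 0.0]
wrist_force: [0.1, 0.3, -0.3]
width: 0.55
grip_force: 0.0
```

```bash
python3 -c "
from h import *
where();go(-138,-75,56,np.pi/2)
p=viewer.read_camera('top');a=p['image'][150:330,180:400,::-1];cv2.imwrite('pics/t3.png',cv2.resize(a,None,fx=3,fy=3,interpolation=2))"
```

```text
t 4.72 plat [-136.6  -75.4] z 56.1 ang 1.5664 F [0.13 0.3 ] -0.34 w 0.55
shift [ 0.0004 -0.0014  0.0001] turn -0.0044
```

View pics/t3.png

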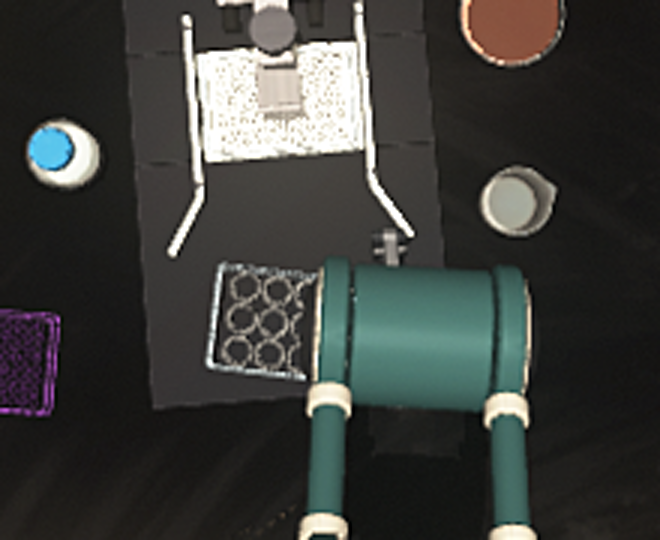

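```bash
python3 -c "
from h import *
go(-150,-90,100,np.pi/2);go(-214,4,100,0)"
```

```text
shift [-0.0145 -0.0134 -0.0439] turn -0.0045
shift [ 0.0792 -0.0778 -0.0439] turn 1.5662
```

Emit:
step_arm(series=[-0.01, 0, 0, 0, -0.012, 0, -0.03, 0, -0.012, 0, -0.06, 0, 0, -0.02, -0.07, 0.18, 0.02, -0.04, -0.07, 0.36, 0.04, -0.06, -0.07, 0.54, 0.06, -0.078, -0.07, 0.72, 0.079, -0.078, -0.07, 0.9], gripper=0.8)

```text
time: 5.78
tool_pos: [0.4109, 0.0734, 0.1259]
tcp_rot: [2.925, 1.145, -0.001]
wrist_force: [0.3, 0.2, 0.5]
width: 0.798
grip_force: 0.0
```

```bash
python3 -c "
from h import *
where();go(-214,4,54,0)"
```

```text
t 5.78 plat [-215.5    3.6] z 125.9 ang 0.6595 F [0.34 0.16] 0.51 w 0.798
shift [0.0015 0.0006 0.0719] turn 0.6595
```

Emit:
step_arm(series=[0.0015, 0, 0, 0.18, 0.0015, 0, 0, 0.36, 0.0015, 0, 0, 0.54, 0.0015, 0, 0.02, 0.66, 0.0015, 0, 0.045, 0.66, 0.0015, 0, 0.072, 0.66, 0.0015, 0, 0.072, 0.66])

```text
time: 6.65
tool_pos: [0.4112, 0.0739, 0.0523]
tcp_rot: [3.138, 0.145, -0.008]
wrist_force: [0.1, -0.1, -0.2]
width: 0.8
grip_force: 0.0
```

```bash
python3 -c "
from h import *
where();go(-170,4,54,0)"
```

```text
t 6.65 plat [-215.2    4. ] z 52.3 ang 0.0055 F [ 0.08 -0.07] -0.2 w 0.8
shift [ 0.0452  0.0003 -0.002 ] turn 0.0055
```

Emit:
step_arm(series=[0.008, 0, -0.002, 0.005, 0.014, 0, -0.002, 0.005, 0.02, 0, -0.002, 0.005, 0.026, 0, -0.002, 0.005, 0.032, 0, -0.002, 0.005, 0.038, 0, -0.002, 0.005, 0.044, 0, -0.002, 0.005, 0.05, 0, -0.002, 0.005])

```text
time: 7.65
tool_pos: [0.4635, 0.0794, 0.056]
tcp_rot: [-3.139, -0.138, 0.0]
wrist_force: [0.3, 0.1, -0.3]
width: 0.8
grip_force: 0.1
```

```bash
python3 -c "
from h import *
where();go(-170,4,54,0)
p=viewer.read_camera('top');a=p['image'][150:330,180:400,::-1];cv2.imwrite('pics/t4.png',cv2.resize(a,None,fx=3,fy=3,interpolation=2))"
```

```text
t 7.65 plat [-162.6    5. ] z 56.0 ang 0.0012 F [0.34 0.05] -0.26 w 0.8
shift [-0.0074  0.001   0.002 ] turn 0.0012
```

View pics/t4.png

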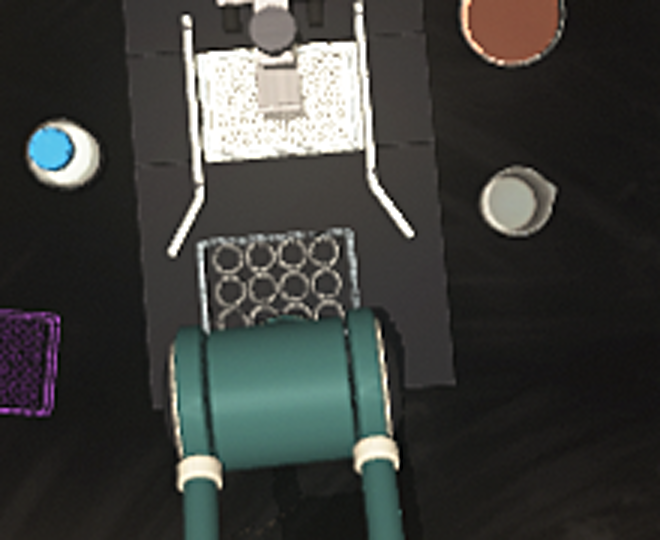

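```bash
python3 -c "
from h import *
p=viewer.read_camera('top')
for uv,z in [((198,241),.07),((354,229),.07),((359,300),.07),((203,310),.07),((203,192),.062),((372,181),.062),((186,18),.062),((359,5),.062),((172,254),.062),((411,236),.062)]:
    w=onz(p,(180+(uv[0]+.5)/3-.5,150+(uv[1]+.5)/3-.5),z);print(uv,np.round(1000*RP.T@(w[:2]-O),1))"
```

```text
(198, 241) [-65.7  75.8]
(354, 229) [-65.8 -51.1]
(359, 300) [-123.3  -50.6]
(203, 310) [-121.6   75.8]
(203, 192) [-26.   69.5]
(372, 181) [-27.7 -69.1]
(186, 18) [118.3  73.1]
(359, 5) [118. -70.]
(172, 254) [-74.5  98.4]
(411, 236) [-75.  -97.3]
```

Emit:
step_arm(series=[-0.01, 0, 0, 0, -0.012, 0, -0.03, 0, -0.012, 0, -0.06, -0.17, 0, -0.03, -0.07, -0.35, 0.015, -0.06, -0.07, -0.53, 0.03, -0.085, -0.07, -0.71, 0.042, -0.1, -0.07, -0.89, 0.042, -0.1, -0.07, -1.07], gripper=0.45)

```text
time: 8.75
tool_pos: [0.4959, 0.1836, 0.1261]
tcp_rot: [-2.623, -1.728, 0.0]
wrist_force: [-0.8, -0.8, 0.1]
width: 0.447
grip_force: 0.0
```

```bash
python3 -c "
from h import *
where();go(-121,101,56,np.pi/2)"
```

```text
t 8.75 plat [-121.2  106. ] z 126.1 ang 1.0785 F [-0.83 -0.74] 0.13 w 0.447
shift [-0.0043  0.0026  0.0701] turn -0.4923
```

Emit:
step_arm(series=[0, 0.002, 0, -0.16, 0, 0.002, 0, -0.33, 0, 0.002, 0.01, -0.492, 0, 0.002, 0.03, -0.492, 0, 0.002, 0.05, -0.492, 0, 0.002, 0.069, -0.492, 0, 0.002, 0.069, -0.492])

```text
time: 9.62
tool_pos: [0.4954, 0.181, 0.0553]
tcp_rot: [-2.13, -2.306, 0.007]
wrist_force: [-0.4, 0.1, -0.2]
width: 0.451
grip_force: 0.0
```

```bash
python3 -c "
from h import *
where();go(-121,75.5,56,np.pi/2)"
```

```text
t 9.62 plat [-122.   103.5] z 55.3 ang 1.5631 F [-0.38  0.13] -0.16 w 0.451
shift [-0.028   0.0012 -0.0007] turn -0.0077
```

Emit:
step_arm(series=[-0.01, 0.001, 0, -0.007, -0.015, 0.001, 0, -0.007, -0.019, 0.001, 0, -0.007, -0.023, 0.001, 0, -0.007, -0.027, 0.001, 0, -0.007, -0.0285, 0.001, 0, -0.007, -0.0285, 0.001, 0, -0.007])

```text
time: 10.5
tool_pos: [0.5012, 0.1533, 0.057]
tcp_rot: [-2.124, -2.315, 0.0]
wrist_force: [-0.1, 0.3, 0.2]
width: 0.448
grip_force: 0.0
```

```bash
python3 -c "
from h import *
where();where();go(-121,75.5,56,np.pi/2)
p=viewer.read_camera('top');a=p['image'][150:330,180:400,::-1];cv2.imwrite('pics/t5.png',cv2.resize(a,None,fx=3,fy=3,interpolation=2));where()"
```

```text
t 10.5 plat [-118.6   75.4] z 57.0 ang 1.57 F [-0.03  0.31] 0.16 w 0.448
t 10.5 plat [-118.6   75.4] z 57.0 ang 1.57 F [-0.03  0.31] 0.16 w 0.448
shift [ 0.0001 -0.0024  0.001 ] turn -0.0008
t 10.55 plat [-118.6   75.5] z 57.0 ang 1.5701 F [0.42 0.14] 0.02 w 0.453
```

View pics/t5.png

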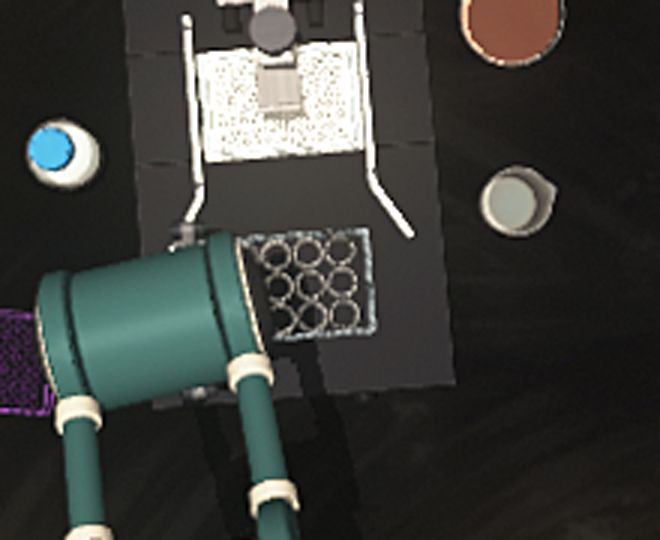

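Plate is now square and centred: its right edge at crop (369,229)–(375,332) puts it at y≈-63. Next I go round to the near side for the final push.

Emit:
step_arm(series=[0.012, 0, 0, 0, 0.014, 0, -0.03, 0, 0.014, 0, -0.06, 0, 0, -0.02, -0.07, 0.18, -0.025, -0.04, -0.07, 0.36, -0.05, -0.061, -0.07, 0.54, -0.075, -0.061, -0.07, 0.72, -0.075, -0.061, -0.07, 0.9], gripper=0.8)

```text
time: 11.55
tool_pos: [0.4468, 0.073, 0.1272]
tcp_rot: [2.923, 1.15, 0.001]
wrist_force: [-0.3, 1.3, 0.5]
width: 0.795
grip_force: 0.0
```

```bash
python3 -c "
from h import *
where();go(-179,0.5,55,0)"
```

```text
t 11.55 plat [-179.8    0. ] z 127.2 ang 0.6627 F [-0.18  1.37] 0.53 w 0.795
shift [0.0009 0.0001 0.0722] turn 0.6627
```

Emit:
step_arm(series=[0, 0, 0, 0.18, 0, 0, 0, 0.36, 0, 0, 0, 0.54, 0, 0, 0.02, 0.663, 0, 0, 0.045, 0.663, 0, 0, 0.068, 0.663, 0, 0, 0.073, 0.663, 0, 0, 0.075, 0.663])

```text
time: 12.55
tool_pos: [0.4471, 0.0739, 0.0523]
tcp_rot: [-3.138, -0.148, -0.0]
wrist_force: [1.1, -0.7, -0.4]
width: 0.801
grip_force: 0.0
```

```bash
python3 -c "
from h import *
where();go(-80,0.5,52,0)"
```

```text
t 12.55 plat [-179.4    1. ] z 52.3 ang 0.0075 F [ 1.06 -0.82] -0.37 w 0.801
shift [0.0993 0.0012 0.0003] turn 0.0075
```

Emit:
step_arm(series=[0.012, 0, 0, 0.003, 0.022, 0, 0, 0.003, 0.032, 0, 0, 0.003, 0.042, 0, 0, 0.003, 0.052, 0, 0, 0.003, 0.062, 0, 0, 0.003, 0.071, 0, 0, 0.003, 0.08, 0, 0, 0.003])

```text
time: 13.55
tool_pos: [0.5271, 0.0811, 0.052]
tcp_rot: [3.138, 0.143, -0.0]
wrist_force: [-1.3, -0.6, 0.4]
width: 0.798
grip_force: 0.2
```

```bash
python3 -c "
from h import *
where()
p=viewer.read_camera('top');a=p['image'][120:300,180:400,::-1];cv2.imwrite('pics/t6.png',cv2.resize(a,None,fx=3,fy=3,interpolation=2));where()"
```

```text
t 13.55 plat [-99.1   1.1] z 52.0 ang 0.0041 F [-1.3  -0.44] 0.41 w 0.798
t 13.6 plat [-97.6   1.1] z 52.4 ang 0.004 F [1.33 0.84] 0.09 w 0.796
```

View pics/t6.png

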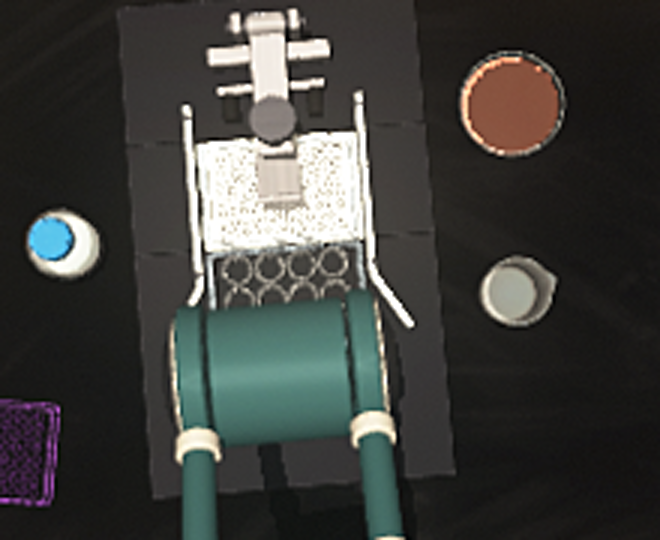

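Emit:
step_arm(series=[0.007, 0, 0, 0, 0.014, 0, 0, 0, 0.021, 0, 0, 0, 0.028, 0, 0, 0, 0.034, 0, 0, 0, 0.039, 0, 0, 0, 0.044, 0, 0, 0, 0.049, 0, 0, 0])

```text
time: 14.6
tool_pos: [0.5756, 0.0855, 0.0521]
tcp_rot: [-3.138, -0.143, 0.0]
wrist_force: [-0.8, -0.6, -0.1]
width: 0.801
grip_force: 0.2
```

Emit:
step_arm(series=[0.004, 0, 0, 0, 0.008, 0, 0, 0, 0.012, 0, 0, 0, 0.016, 0, 0, 0, 0.02, 0, 0, 0])

```text
time: 15.22
tool_pos: [0.5949, 0.0873, 0.0518]
tcp_rot: [3.138, 0.143, -0.002]
wrist_force: [-5.0, 0.2, 2.3]
width: 0.801
grip_force: 2.4
```

```bash
python3 -c "
from h import *
where()
p=viewer.read_camera('side');where()
cv2.imwrite('pics/s7.png',cv2.resize(p['image'][150:300,180:400,::-1],None,fx=3.5,fy=3.5,interpolation=2))"
```

```text
t 15.22 plat [-30.9   1.5] z 51.8 ang 0.0041 F [-4.97  0.61] 2.3 w 0.801
t 15.28 plat [-30.2   1.4] z 51.8 ang 0.0041 F [-3.78 -0.54] -0.5 w 0.803
```

View pics/s7.png

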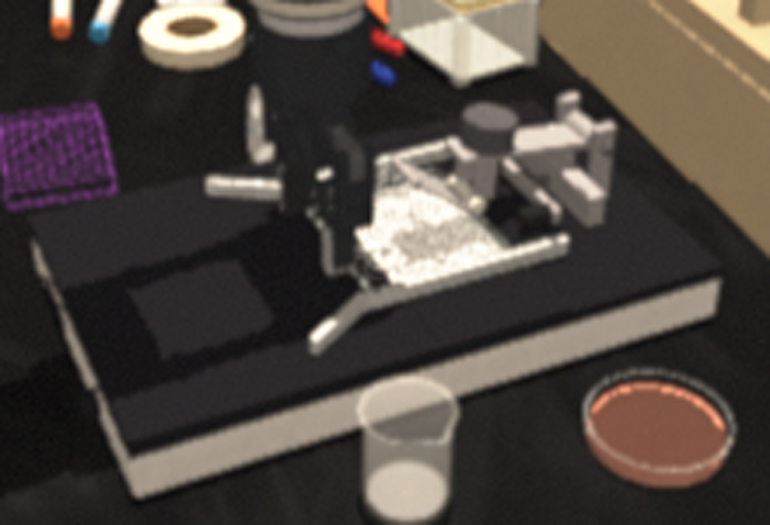

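Emit:
step_arm(series=[0.003, 0, 0, 0, 0.006, 0, 0, 0, 0.009, 0, 0, 0, 0.012, 0, 0, 0, 0.015, 0, 0, 0, 0.018, 0, 0, 0])

```text
time: 16.02
tool_pos: [0.6143, 0.089, 0.0524]
tcp_rot: [-3.138, -0.143, -0.003]
wrist_force: [-1.4, 0.1, -0.1]
width: 0.801
grip_force: 0.7
```

Emit:
step_arm(series=[0.002, 0, 0, 0, 0.004, 0, 0, 0])

```text
time: 16.27
tool_pos: [0.6176, 0.0893, 0.0521]
tcp_rot: [-3.138, -0.143, -0.001]
wrist_force: [-1.4, -0.5, -0.2]
width: 0.798
grip_force: 0.7
```

Emit:
step_arm(series=[0.002, 0, 0, 0])

```text
time: 16.4
tool_pos: [0.6194, 0.0895, 0.0521]
tcp_rot: [-3.138, -0.142, -0.0]
wrist_force: [-2.1, -0.2, -0.8]
width: 0.796
grip_force: 0.7
```

Emit:
step_arm(series=[0.002, 0, 0, 0])

```text
time: 16.52
tool_pos: [0.6214, 0.0896, 0.0521]
tcp_rot: [-3.138, -0.143, -0.0]
wrist_force: [-1.8, 0.9, -0.8]
width: 0.799
grip_force: 0.7
```

```bash
python3 -c "
from h import *
where()"
```

```text
t 16.52 plat [-4.4  1.5] z 52.1 ang 0.0041 F [-1.74  1.02] -0.8 w 0.799
```

Emit:
step_arm(series=[0.001, 0, 0, 0, 0.002, 0, 0, 0])

```text
time: 16.77
tool_pos: [0.6233, 0.0898, 0.0521]
tcp_rot: [-3.138, -0.143, 0.0]
wrist_force: [-1.7, 0.2, -0.4]
width: 0.801
grip_force: 0.7
```

Emit:
step_arm(series=[0.001, 0, 0, 0, 0.002, 0, 0, 0])

```text
time: 17.02
tool_pos: [0.6252, 0.09, 0.0521]
tcp_rot: [3.138, 0.143, -0.0]
wrist_force: [-1.0, 0.1, -1.0]
width: 0.8
grip_force: 0.7
```

Emit:
step_arm(series=[0.001, 0, 0, 0, 0.002, 0, 0, 0])

```text
time: 17.27
tool_pos: [0.6273, 0.0902, 0.0521]
tcp_rot: [3.138, 0.143, 0.0]
wrist_force: [-0.8, -0.5, -1.0]
width: 0.804
grip_force: 0.7
```

Emit:
step_arm(series=[0.001, 0, 0, 0, 0.002, 0, 0, 0])

```text
time: 17.52
tool_pos: [0.6292, 0.0904, 0.0521]
tcp_rot: [3.138, 0.143, -0.0]
wrist_force: [-1.0, 0.2, -0.3]
width: 0.801
grip_force: 0.7
```

Emit:
step_arm(series=[0.001, 0, 0, 0, 0.002, 0, 0, 0])

```text
time: 17.77
tool_pos: [0.6312, 0.0905, 0.0521]
tcp_rot: [-3.138, -0.142, 0.0]
wrist_force: [-1.2, 0.1, 1.2]
width: 0.801
grip_force: 0.7
```

Emit:
step_arm(series=[0.001, 0, 0, 0, 0.002, 0, 0, 0])

```text
time: 18.02
tool_pos: [0.6332, 0.0907, 0.0521]
tcp_rot: [3.138, 0.143, -0.0]
wrist_force: [-1.0, -0.3, -0.7]
width: 0.799
grip_force: 0.7
```

Emit:
step_arm(series=[0.001, 0, 0, 0, 0.002, 0, 0, 0])

```text
time: 18.27
tool_pos: [0.6347, 0.0908, 0.0519]
tcp_rot: [3.138, 0.143, -0.002]
wrist_force: [-3.5, -0.6, -0.6]
width: 0.8
grip_force: 1.6
```

Emit:
step_arm(series=[0.001, 0, 0, 0, 0.002, 0, 0, 0])

```text
time: 18.52
tool_pos: [0.6358, 0.091, 0.0515]
tcp_rot: [3.138, 0.143, -0.005]
wrist_force: [-6.3, -0.7, -0.2]
width: 0.799
grip_force: 3.0
```

Emit:
step_arm(series=[0.001, 0, 0, 0, 0.002, 0, 0, 0])

```text
time: 18.77
tool_pos: [0.6366, 0.091, 0.0511]
tcp_rot: [3.138, 0.143, -0.009]
wrist_force: [-8.7, -0.6, 1.1]
width: 0.8
grip_force: 4.3
```

Emit:
step_arm(series=[0.001, 0, 0, 0, 0.001, 0, 0, 0, 0.001, 0, 0, 0, 0.001, 0, 0, 0, 0.001, 0, 0, 0, 0.001, 0, 0, 0, 0.001, 0, 0, 0, 0.001, 0, 0, 0])

```text
time: 19.77
tool_pos: [0.637, 0.091, 0.0511]
tcp_rot: [3.138, 0.143, -0.01]
wrist_force: [-9.7, -0.1, 2.3]
width: 0.799
grip_force: 4.5
```

```bash
python3 -c "
from h import *
where();p=viewer.read_camera('side');where()
cv2.imwrite('pics/s8.png',cv2.resize(p['image'][160:270,230:400,::-1],None,fx=4.5,fy=4.5,interpolation=2))"
```

```text
t 19.77 plat [11.3  1.5] z 51.1 ang 0.0041 F [-9.64  0.78] 2.34 w 0.799
t 19.82 plat [11.3  1.6] z 51.1 ang 0.0041 F [-9.97 -0.12] 2.59 w 0.8
```

View pics/s8.png

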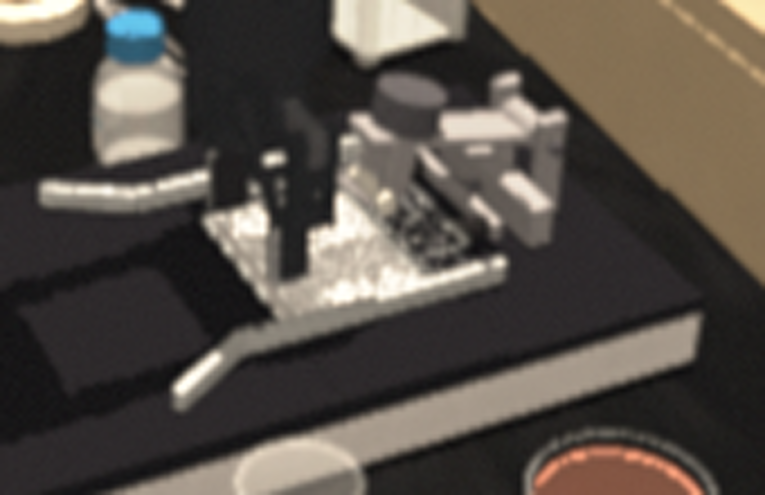

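Emit:
step_arm(series=[-0.002, 0, 0, 0, -0.004, 0, 0, 0, -0.006, 0, 0, 0, -0.009, 0, 0, 0, -0.015, 0, -0.001, 0, -0.025, 0, -0.002, 0, -0.045, 0, -0.002, 0, -0.08, 0, -0.01, 0])

```text
time: 20.82
tool_pos: [0.56, 0.084, 0.0621]
tcp_rot: [-3.138, -0.142, -0.001]
wrist_force: [-0.0, 0.4, -0.1]
width: 0.798
grip_force: 0.0
```

Emit:
step_arm(series=[-0.05, 0, -0.03, 0, -0.1, 0, -0.07, 0, -0.12, 0, -0.12, 0, -0.12, 0, -0.16, 0, -0.12, 0, -0.16, 0])

```text
time: 21.45
tool_pos: [0.4432, 0.0735, 0.2267]
tcp_rot: [-3.138, -0.143, -0.015]
wrist_force: [0.4, 0.9, -1.0]
width: 0.799
grip_force: 0.0
```

```bash
python3 -c "
from h import *
where();p=viewer.read_camera('side');q=viewer.read_camera('top')
a=cv2.resize(p['image'][150:300,180:400,::-1],None,fx=2.7,fy=2.7,interpolation=2);b=cv2.resize(q['image'][105:205,190:380,::-1],None,fx=3.126,fy=1,interpolation=2)
b=cv2.resize(q['image'][115:215,195:360,::-1],None,fx=3.6,fy=3.6,interpolation=2)
cv2.imwrite('pics/b9.png',b);cv2.imwrite('pics/a9.png',a)"
```

```text
t 21.45 plat [-183.3    0.9] z 226.7 ang 0.0042 F [0.5  0.87] -1.02 w 0.799
```

View pics/a9.png

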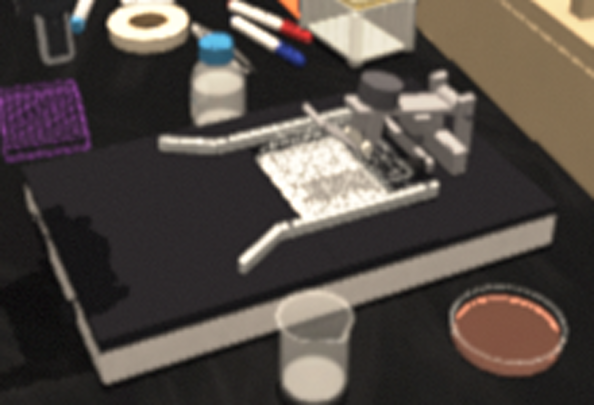

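View pics/b9.png

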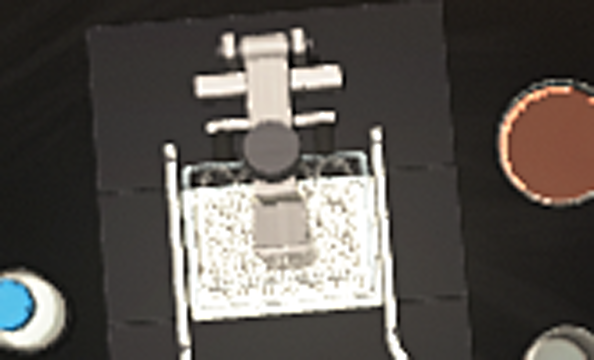

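The 12-well plate lies flat and square on the first plate under the raised arm. Its far edge is at about crop row 160, near the bumper pads. The bottle, beaker and dish are where they were, and the robot is clear.

```bash
python3 -c "
from workcell import job
print(job.finish_job())"
```

```text
the job is handed in; nothing more can be done
None
```

I slid the 12-well plate square under the arm, pressed it against the bumper (about 8 N from the bumper, 10 N at the wrist) for one second, left it there with the bottle, beaker and dish in place, and handed the job in at about 21.5 s; the hand-in call gave no verdict.

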